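# Feed reagent carriers round the track to the reader and shut the gate

### The job

Load the reagent lane: draw the orange gate fully open, put each waiting carrier (the white bottles in coloured cups with grey feet) into the loading bay and push it along the rails round the bend, until all of them stand upright in the reading lane, closed up one behind the other against the reader's stop. Then shut the gate fully behind them and set the batch slide on the reader to the mark with as many dots as there are carriers. Do not knock over the bottles at the back.

Things in the scene. Friction and masses are not known exactly. Their poses are not given: they have to be found in the camera images.
- track: fixed carrier track, a grey L-shaped plate with white-lipped rails; origin on the bench under the centre of its bend, z up. In its frame (mm): inlet lane along +x, middle at y -60, x -90 to 0; then a quarter bend to the left about the origin, middle radius 60; then the reading lane along +y, middle at x +60, y 0 to 206. Channel 50 wide, floor 8 above the bench, 5 mm walls up to 20
- bay (a point): middle of the loading bay's floor (blue patch), 8 mm above the bench, axes as the track's: the first 72 mm of the inlet lane (track x -90 to -18), open above and at its x -90 end. A carrier is set down here upright; only here can it be put in or taken out
- lane_mouth (a point): where the bay ends and the lips begin (track x -18), middle of the lane, on its floor; axes as the track's. From here to the reader, lips over both sides of the channel (20.5 to 26 mm above the bench, 6 mm inwards, flared at this mouth) leave a slot 38 mm wide and hold the carriers' feet down with 2.5 mm of play; carriers slide easily on the rails, but pushed high up they tip or jam
- lane_end (a point): middle of the reading lane's far end, at the rubber stop of the white reader (84 mm high), on the lane floor; axes as the track's. Closed-up carriers stand with their middles 23, 69, 115 and 161 mm before it (towards -y)
- gate (a joint): orange sliding gate across the start of the reading lane, m: 0 = shut (it starts within 6 mm of that), 0.05 = fully open, drawn out along the track's -x. Its 4 mm blade lies at track y 14 to 18 mm, 28 to 42 mm above the bench, and bars the carriers' cups. About 2 N of friction; stays where it is left. Its fixed guide (track x -105 to 29, y 1 to 31 mm) is 36 mm high
- gate_grip (a point): middle of the gate's black grip with an orange stripe, moving with the gate: 22 mm along the slide (track x), 16 mm across (track y), 28 mm high, 84 mm above the bench; 100 mm beside the lane's middle when shut, 150 mm when open
- batch (a joint): batch slide on the reader's control pod (62 mm high, track x -108 to 18, y 210 to 254 mm), m: 0 at the plain mark; moves along the track's +x with a mark every 0.016: 0.016 one dot, 0.032 two, 0.048 three, 0.064 four dots; travel 0.068. About 1.5 N of friction; stays where it is left
- batch_grip (a point): middle of the batch slide's grey cap with a white line, moving with it: 14 mm along the slide (track x), 20 mm across (track y), 24 mm high, 79 mm above the bench
- carrier_1: reagent carrier, if present (3 or 4 of the four are): round grey weighted foot of 46 mm diameter, 10 mm thick; above it a neck of 33 mm diameter up to 23 mm, a blue cup of 43 mm diameter up to 35 mm and, held fast in it, a white bottle of 38 mm diameter with an orange cap (30 mm diameter), 98 mm high in all. About 0.3 kg. Origin at the middle of the underside, z up along the bottle
- carrier_2: reagent carrier, if present (3 or 4 of the four are): round grey weighted foot of 46 mm diameter, 10 mm thick; above it a neck of 33 mm diameter up to 23 mm, a green cup of 43 mm diameter up to 35 mm and, held fast in it, a white bottle of 38 mm diameter with an orange cap (30 mm diameter), 98 mm high in all. About 0.3 kg. Origin at the middle of the underside, z up along the bottle
- carrier_3: reagent carrier, if present (3 or 4 of the four are): round grey weighted foot of 46 mm diameter, 10 mm thick; above it a neck of 33 mm diameter up to 23 mm, a yellow cup of 43 mm diameter up to 35 mm and, held fast in it, a white bottle of 38 mm diameter with an orange cap (30 mm diameter), 98 mm high in all. About 0.3 kg. Origin at the middle of the underside, z up along the bottle
- carrier_4: reagent carrier, if present (3 or 4 of the four are): round grey weighted foot of 46 mm diameter, 10 mm thick; above it a neck of 33 mm diameter up to 23 mm, a red cup of 43 mm diameter up to 35 mm and, held fast in it, a white bottle of 38 mm diameter with an orange cap (30 mm diameter), 98 mm high in all. About 0.3 kg. Origin at the middle of the underside, z up along the bottle
- wash: a white wash bottle at the back left, 185 mm tall, a bystander; origin at its underside, z up
- amber: an amber glass bottle with a black cap at the back left, 102 mm tall, a bystander; origin at its underside, z up
Mind the look-alikes: they are no part of the job. What is shaped like the carrier_1 but purple is not meant.

How it is judged:
On the way, in this order (a step that is already met when the one before it is completed fails the run):
1. the gate is drawn fully open (value of joint gate above 0.044 m), for 0.2 s.
2. every carrier has come round the bend and stands in the reading lane, past the gate (x of carrier_1 in the frame of track between 0.054 and 0.066 m and y of each of carrier_1, carrier_2, carrier_3, carrier_4 in the frame of track above 0.036 m and z of each of carrier_1, carrier_2, carrier_3, carrier_4 in the frame of track below 0.013 m and angle between each of carrier_1, carrier_2, carrier_3, carrier_4's own z axis and vertical below 0.1 rad and x of carrier_2 in the frame of track between 0.054 and 0.066 m and x of carrier_3 in the frame of track between 0.054 and 0.066 m and x of carrier_4 in the frame of track between 0.054 and 0.066 m), for 0.2 s.
At the end, for the whole second after the job is handed in: every carrier stands upright (0.1 rad) and still on the reading lane's floor past the gate, the foremost within 7 mm of its place at the stop and, of three, none further back than 13 mm behind the third place; the gate is shut to 4 mm; the batch slide is within 5 mm of the mark for their number (all of step 2 and linear speed of each of carrier_1, carrier_2, carrier_3, carrier_4 below 0.01 m/s and y of any of carrier_1, carrier_2, carrier_3, carrier_4 in the frame of track above 0.176 m and ((value of joint batch between 0.043 and 0.053 m and y of each of carrier_1, carrier_2, carrier_3, carrier_4 in the frame of track above 0.078 m) or (value of joint batch between 0.059 and 0.069 m and y of any of carrier_1, carrier_2, carrier_3, carrier_4 in the frame of track below 0.06 m)) and value of joint gate below 0.004 m); the robot touches nothing.
It fails at once if a bottle at the back is knocked over (angle between any of wash, amber's own z axis and vertical above 0.6 rad).
Of carrier_1, carrier_2, carrier_3, carrier_4 only 3 to 4 are there at a start; the rules pass over those that are not, and their reading is None.
At some moment in a run one of carrier_1, carrier_2, carrier_3, carrier_4 may be knocked a few centimetres aside while the robot is not near it.
Once in a run the grip may slacken for a moment while it holds something.
It also fails if it takes over 210 s, if anything falls off the work surface, if the arm or the gripper's body presses on something with over 40 N, if the wrist force passes 120 N, or if a joint passes its speed limit or range.

### The arm

A 6-joint arm with a two-finger parallel gripper is mounted at the origin on the work surface; the furniture and walls round the work are solid. World frame = base frame: x ahead of the robot, y to its left, z up, the work surface at z = 0. Lengths are in m, angles in rad, forces in N, time in s.
With the tool pointing down it reaches from about 0.35 to 0.85 m from the base axis. Payload 8.1 kg.
Tool frame: the origin (TCP) lies midway between the tips of the shut fingers; the grasp point (between the pads) lies 19 mm behind it (robot.grip_point_offset is the distance from the TCP to the grasp point, in m); z points along the fingers, y is the line along which they close (so a half turn about z gives the same grasp; the last joint's range is limited). The gripper opens to 93 mm and grips with 3 to 60 N. Pads are 15 mm wide; open, the fingers measure 128 mm over their backs; the gripper's body (75 mm by 188 mm) begins 65 mm behind the grasp point.
Start: joints at [1.206, 0.13, 1.488, -0, 1.523, -0.085], TCP at [0.166, 0.577, 0.219] pointing down, gripper open.
Joint ranges: [-2.96, 2.96], [-0.89, 2.26], [0.02, 2.5], [-1.34, 4.48], [0, 2.73], [-2.66, 2.66]. Speed limits (rad/s): [2.39, 2.39, 2.79, 3.14, 3.14, 3.14].

### API

Orientations are given as a rotation vector (axis times angle).
In Python, from plant import robot, read_camera, job gives the robot as it stands.
- The arm moves only by the shell command python3 -m inch 'ROWS' [FORCE]. ROWS is JSON, one flat list of numbers, 5 for each row, row after row: the shift along the world's x, y, z in mm, then the turn about the world's z in degrees, then the opening in per cent of the stroke, from 0 (shut) to 100 (fully open). In form: [dx, dy, dz, yaw, hand, dx, dy, dz, yaw, hand, ...]. A call has 1 to 10 rows; each row is the pose to reach, as a shift and turn from the pose commanded when the call began; what a row does not reach only later rows make up. A row lasts 1/12 s, in which the tool goes at most 41.7 mm and 7.16 degrees, less where a joint would pass 70% of its speed; a pose out of reach is approached as far as the arm can. A call with a gripper value outside its range is refused whole. The fingers move at their own pace and stop on an object; FORCE is the grip in N (left out, the last holds). Time passes only in rows, so rows that repeat a pose let the fingers close. It gives the time, the measured TCP pose, the force, the opening and the grip force at its end, in the units of the state.
- robot.read_state(): the state, without advancing time (a new reading comes with each control period).
- read_camera(name): name is "side" or "top"; returns a dict with "image" (384x512x3 uint8, blue, green, red), "K" (3x3 intrinsics, pixels), "extrinsics" (4x4, takes a point from world to camera coordinates). Camera axes: x right, y down, z forward; pixel columns grow to the right and rows downward; lengths in m; the calibration is good to about 2 mm. A picture is of the moment at which its call begins. There is no depth.
- job.close_job(): hands the job in; it is judged then, once.
The state is a dict: "t": time; "q": joint angles; "dq": joint speeds; "joint_torque": joint torques, N m; "tool_pos": TCP position; "orientation": TCP orientation; "force": force on the tool from outside, world axes, zero at the start; "wrist_torque": the same for the moment, N m; "opening": finger opening in m; "gripper_force": force on a finger pad.
Only numpy, scipy, OpenCV 4.12 (cv2) and the standard library are available. Lean on these libraries where they do the work, as an engineer would, in place of code of your own. Each camera call takes 0.05 s, during which the arm holds its last target. There are 200 camera calls.

## Working session

There is one attempt and no reset: what is moved stays moved. The work goes in short steps, Python scripts to look and compute and a shell command to move; the robot and the scene stay as the last step left them, time stands still between calls to the robot, and variables do not carry over. Pictures are saved under pics/ and viewed, at most 14 in all, crops included, and the job is handed in when it is done.

```bash
ls; mkdir -p pics
cat > h.py <<'E'
import numpy as np, cv2
from plant import robot, read_camera, job
def snap(name,fn):
    c=read_camera(name); cv2.imwrite('pics/'+fn,c['image']); np.savez('cam_'+name,K=c['K'],E=c['extrinsics']); return c
def proj(c,P):
    P=np.atleast_2d(P); X=(c['extrinsics'][:3,:3]@P.T).T+c['extrinsics'][:3,3]; u=(c['K']@X.T).T; return u[:,:2]/u[:,2:]
def back(c,uv,z):
    R=c['extrinsics'][:3,:3];t=c['extrinsics'][:3,3];o=-R.T@t
    d=R.T@np.linalg.inv(c['K'])@np.array([uv[0],uv[1],1.]); return o+d*(z-o[2])/d[2]
E
python3 - <<'E'
from h import *
for n in('side','top'):
    c=snap(n,n+'0.png'); E=c['extrinsics'];print(n,c['K'][0,0],-E[:3,:3].T@E[:3,3],E[2,:3])
print(robot.read_state())
E
```

```text
pics
side 454.0195732186256 [-0.03975585 -0.48426268  1.00498874] [ 0.42516769  0.49744644 -0.75616101]
top 466.1510075179185 [0.1902602  0.1064712  1.28766674] [ 0.20374136  0.02585908 -0.97868318]
{'t': 0.1, 'q': array([ 1.20560415e+00,  1.31073470e-01,  1.48915068e+00, -2.71711437e-05,
        1.52298622e+00, -8.53856124e-02]), 'dq': array([ 0.00107477, -0.00172891, -0.00261397,  0.00054018, -0.00052718,
       -0.00029719]), 'joint_torque': array([ 1.12941889e-03, -5.61341321e+01, -4.93096268e+01,  7.70725915e-02,
        2.91876763e-02, -7.19011018e-05]), 'tool_pos': array([0.16550284, 0.57620257, 0.21771043]), 'orientation': array([-4.38037844e-01, -3.11056535e+00,  2.48614935e-03]), 'force': array([ 0.13226909, -0.14014141, -0.21757374]), 'wrist_torque': array([ 0.02549429,  0.03323304, -0.02640537]), 'gripper_force': 0.0, 'opening': 0.09295507223773741}
```

View pics/side0.png

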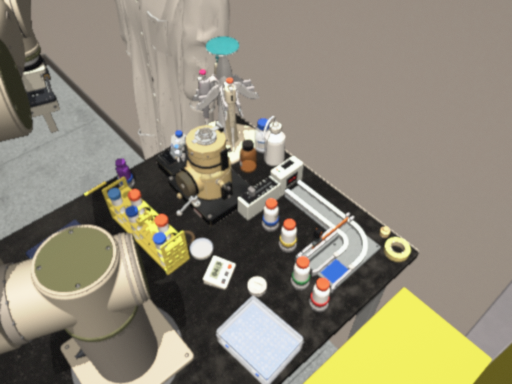

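View pics/top0.png

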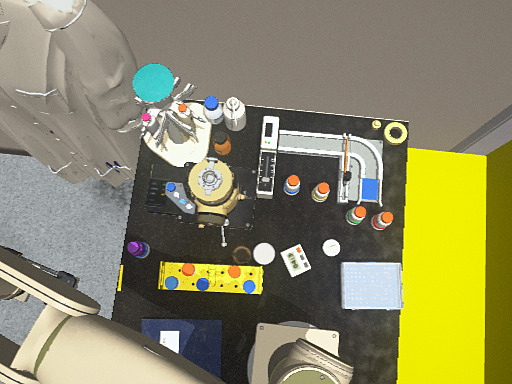

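The top view shows the track L at right: bay about (370,188), gate grip about (347,176), reader at (270,140), pod/slide at (267,175). Candidates are blue (292,185), yellow (321,192), green (358,215) and red (382,221). Look-alikes are the purple bottle (138,249) and the orange/blue caps in the yellow rack (160-262,277). I choose the four bottles beside the track and check them in a crop.

Run:
```python
from h import *
a=cv2.imread('pics/top0.png')[105:240,240:420]; b=cv2.imread('pics/side0.png')[150:320,230:420]
a=cv2.resize(a,None,fx=4.4,fy=4.4,interpolation=cv2.INTER_CUBIC);b=cv2.resize(b,None,fx=3.5,fy=3.5,interpolation=cv2.INTER_CUBIC)
cv2.imwrite('pics/c1.png',a);cv2.imwrite('pics/c2.png',b)
```

```text
(no output)
```

View pics/c1.png

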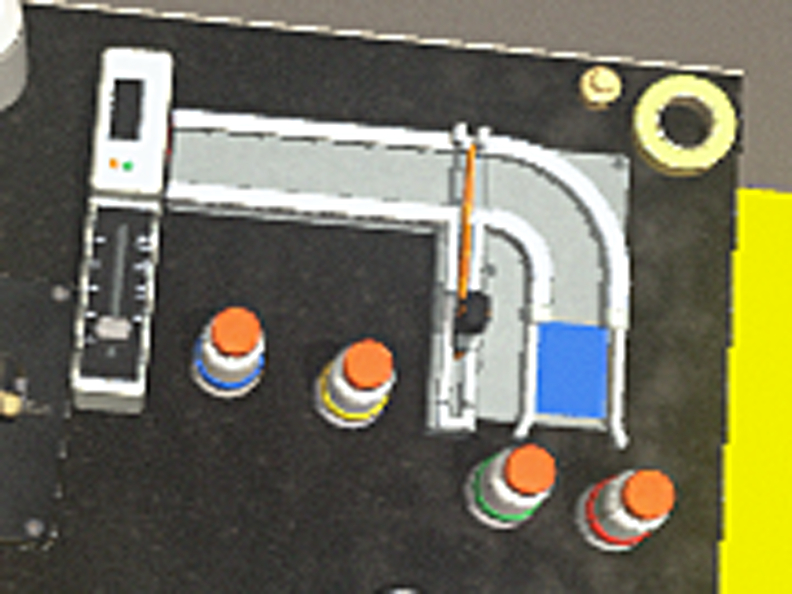

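View pics/c2.png

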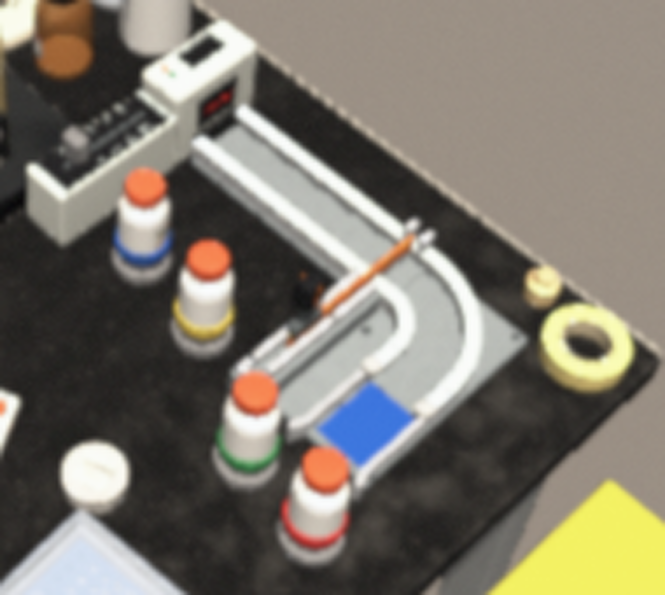

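```bash
cat >> h.py <<'E'
def load(n):
    z=np.load('cam_%s.npz'%n); return dict(K=z['K'],extrinsics=z['E'])
def T(pose,p):
    x,y,a=pose; c,s=np.cos(a),np.sin(a); p=np.atleast_2d(p)/1000.
    return np.c_[x+c*p[:,0]-s*p[:,1], y+s*p[:,0]+c*p[:,1], p[:,2]]
def caps(c):
    h=cv2.cvtColor(c['image'],cv2.COLOR_BGR2HSV)
    m=((h[...,0]>3)&(h[...,0]<13)&(h[...,1]>170)&(h[...,2]>120)).astype(np.uint8)
    n,l,s,ce=cv2.connectedComponentsWithStats(m); return [(ce[i],s[i,4]) for i in range(1,n) if s[i,4]>40]
E
python3 - <<'E'
from h import *
from scipy.optimize import least_squares
ct,cs=load('top'),load('side')
top=[((540,322),(-18,-35,8)),((608,326),(-18,-85,8)),((605,417),(-90,-85,8)),((537,412),(-90,-35,8)),((175,108),(90,206,26)),((165,205),(30,206,26)),((73,405),(-108,254,62)),((143,410),(-108,210,62)),((428,432),(-105,31,36)),((473,430),(-105,1,36))]
side=[((370,380),(-18,-35,8)),((415,415),(-18,-85,8)),((358,465),(-90,-85,8)),((315,430),(-90,-35,8)),((240,105),(90,206,26)),((195,140),(30,206,26)),((28,165),(-108,254,62)),((65,185),(-108,210,62))]
ut=np.array([p for p,_ in top])/4.4+[240,105];us=np.array([p for p,_ in side])/3.5+[230,150]
pt=np.array([q for _,q in top],float);ps=np.array([q for _,q in side],float)
f=lambda v:np.r_[(proj(ct,T(v,pt))-ut).ravel(),(proj(cs,T(v,ps))-us).ravel()]
b=back(ct,ut[:4].mean(0),.008);v0=[b[0]+.054,b[1]+.06,0]
r=least_squares(f,v0,loss='soft_l1');print(r.x*[1000,1000,57.3]);print(f(r.x).reshape(-1,2).round(1).tolist());np.save('pose',r.x)
for n,c in(('top',ct),('side',cs)):
    c['image']=cv2.imread('pics/%s0.png'%n)
    for uv,a in caps(c): print(n,uv.round(1),a,(back(c,uv,.094)*1000).round(1))
E
```

```text
[ 556.4790963  -104.88927727    0.90511171]
[[-1.7, -2.6], [0.6, -2.0], [0.2, 2.3], [-2.2, 1.8], [-0.3, 0.2], [0.2, -1.7], [-0.6, -3.6], [-0.2, -3.3], [0.2, -1.5], [1.0, -0.1], [0.6, -1.7], [2.8, 0.8], [0.0, 3.6], [-2.7, 0.4], [0.3, 0.2], [-1.5, 0.7], [-1.8, 0.8], [-1.7, 4.4]]
top [293.1 179.5] 77 [485.6  53.5  94. ]
top [323.2 187.1] 70 [473.6 -26.9  94. ]
top [360.3 211. ] 80 [ 420.8 -127.8   94. ]
top [387.  215.7] 47 [ 415.8 -197.2   94. ]
top [186.8 269.2] 60 [224.3 299.   94. ]
side [133.9 195.3] 70 [231.  311.6  94. ]
side [161.3 220. ] 98 [239.7 194.8  94. ]
side [289.2 223.6] 47 [474.  -26.2  94. ]
```

Run:
```python
from h import *
from scipy.optimize import least_squares
ct,cs=load('top'),load('side')
P=lambda a,b:[(-54+36*a,-60+25*b,8)][0]
top=[((540,322),(-18,-35,8)),((608,326),(-18,-85,8)),((605,417),(-90,-85,8)),((537,412),(-90,-35,8)),((175,108),(90,206,26)),((165,205),(30,206,26)),((78,380),(-108,254,62)),((147,384),(-108,210,62)),((428,432),(-105,31,36)),((473,430),(-105,1,36))]
side=[((370,380),(-18,-35,8)),((415,415),(-18,-85,8)),((358,465),(-90,-85,8)),((315,430),(-90,-35,8)),((240,105),(90,206,26)),((195,140),(30,206,26)),((28,165),(-108,254,62))]
ut=np.array([p for p,_ in top])/4.4+[240,105];us=np.array([p for p,_ in side])/3.5+[230,150]
pt=np.array([q for _,q in top],float);ps=np.array([q for _,q in side],float)
def f(v):
    a,b=pt.copy(),ps.copy()
    for q in(a,b): q[:4,:2]=(q[:4,:2]-[-54,-60])*v[3:5]+[-54,-60]
    return np.r_[(proj(ct,T(v[:3],a))-ut).ravel(),(proj(cs,T(v[:3],b))-us).ravel()]
r=least_squares(f,np.r_[np.load('pose'),1,1],loss='soft_l1');print(r.x*[1000,1000,57.3,1,1]);print(f(r.x).reshape(-1,2).round(1).tolist());v=r.x[:3];np.save('pose',v)
th=np.linspace(-np.pi/2,0,15)
def arc(R,z):return [(-90,-R,z)]+[(-18,-R,z)]+[(R*np.cos(t),R*np.sin(t),z) for t in th]+[(R,206,z)]
L=[arc(90,20),arc(85,8),arc(35,8),arc(30,20),[(-105,1,36),(29,1,36),(29,31,36),(-105,31,36),(-105,1,36)],[(-108,210,62),(18,210,62),(18,254,62),(-108,254,62),(-108,210,62)]]
out=[]
for n,c,o,s,(w,h) in(('top',ct,(255,115),4,(150,110)),('side',cs,(230,150),3,(190,150))):
    I=cv2.imread('pics/%s0.png'%n)[o[1]:o[1]+h,o[0]:o[0]+w];I=cv2.resize(I,None,fx=s,fy=s,interpolation=cv2.INTER_CUBIC)
    for l in L:
        q=((proj(c,T(v,np.array(l,float)))-o+.5)*s).astype(int);cv2.polylines(I,[q],False,(255,0,255),1)
    cv2.imwrite('pics/ov_%s.png'%n,I)
a=cv2.imread('pics/ov_top.png')
print(a.shape)
```

```text
Traceback (most recent call last):
FileNotFoundError: [Errno 2] No such file or directory: 'pose'
```

```bash
cat > fit.py <<'E'
from h import *
from scipy.optimize import least_squares
ct,cs=load('top'),load('side')
top=[((540,322),(-18,-35,8)),((608,326),(-18,-85,8)),((605,417),(-90,-85,8)),((537,412),(-90,-35,8)),((175,108),(90,206,26)),((165,205),(30,206,26)),((78,380),(-108,254,62)),((147,384),(-108,210,62)),((428,432),(-105,31,36)),((473,430),(-105,1,36))]
side=[((370,380),(-18,-35,8)),((415,415),(-18,-85,8)),((358,465),(-90,-85,8)),((315,430),(-90,-35,8)),((240,105),(90,206,26)),((195,140),(30,206,26)),((28,165),(-108,254,62))]
ut=np.array([p for p,_ in top])/4.4+[240,105];us=np.array([p for p,_ in side])/3.5+[230,150]
pt=np.array([q for _,q in top],float);ps=np.array([q for _,q in side],float)
def f(v):
    a,b=pt.copy(),ps.copy()
    for q in(a,b): q[:4,:2]=(q[:4,:2]-[-54,-60])*v[3:5]+[-54,-60]
    return np.r_[(proj(ct,T(v[:3],a))-ut).ravel(),(proj(cs,T(v[:3],b))-us).ravel()]
r=least_squares(f,np.r_[np.load('pose.npy'),1,1],loss='soft_l1');print(r.x*[1000,1000,57.3,1,1]);print(f(r.x).reshape(-1,2).round(1).tolist());v=r.x[:3];np.save('pose',v)
th=np.linspace(-np.pi/2,0,15)
def arc(R,z):return [(-90,-R,z)]+[(-18,-R,z)]+[(R*np.cos(t),R*np.sin(t),z) for t in th]+[(R,206,z)]
L=[arc(90,20),arc(85,8),arc(35,8),arc(30,20),[(-105,1,36),(29,1,36),(29,31,36),(-105,31,36),(-105,1,36)],[(-108,210,62),(18,210,62),(18,254,62),(-108,254,62),(-108,210,62)]]
for n,c,o,s,(w,h) in(('top',ct,(255,115),4,(150,110)),('side',cs,(230,150),3,(190,150))):
    I=cv2.imread('pics/%s0.png'%n)[o[1]:o[1]+h,o[0]:o[0]+w];I=cv2.resize(I,None,fx=s,fy=s,interpolation=cv2.INTER_CUBIC)
    for l in L:
        q=((proj(c,T(v,np.array(l,float)))-o+.5)*s).astype(int);cv2.polylines(I,[q],False,(255,0,255),1)
    cv2.imwrite('pics/ov_%s.png'%n,I)
E
python3 fit.py
```

```text
[ 5.57104519e+02 -1.05536237e+02  3.88217476e-01  8.34352954e-01
  8.35270674e-01]
[[-0.2, -0.5], [-0.8, -0.0], [-1.2, 0.1], [-0.7, -0.2], [0.3, -0.5], [0.6, -2.5], [-1.7, 1.0], [-1.1, 1.7], [0.1, -1.8], [0.9, -0.3], [0.5, 0.7], [0.1, 1.2], [0.3, 1.0], [0.2, -0.0], [1.3, 0.1], [-0.7, 0.4], [-1.1, 0.2]]
```

View pics/ov_top.png

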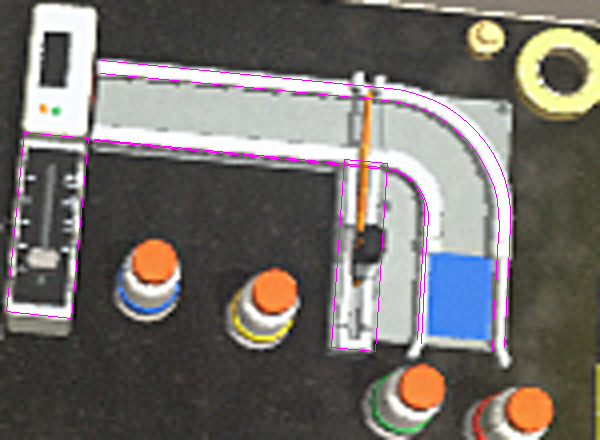

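View pics/ov_side.png

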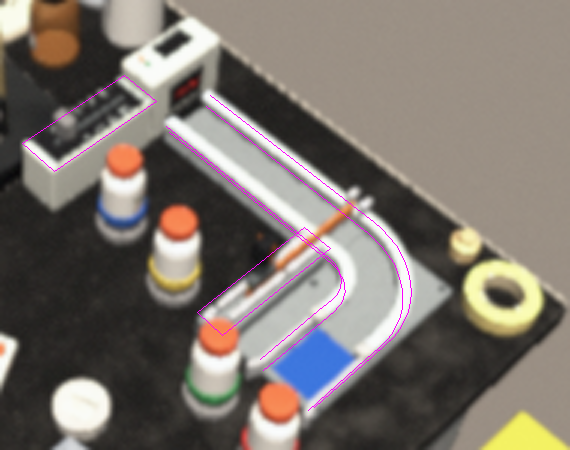

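The overlays match the rails, guide and pod, so the track sits at (557,-105.5) mm with a yaw of 0.4°. All four carriers are present and the purple bottle is far away. I'll move to the gate first.

```bash
python3 -m inch '[0,0,40,0,100, 0,0,80,0,100, 100,-190,80,-40,100, 348,-666,80,-164,100, 348,-666,80,-164,100, 348,-666,80,-164,100, 348,-666,80,-164,100, 348,-666,80,-164,100, 348,-666,80,-164,100, 348,-666,80,-164,100]' 25
python3 - <<'E'
from h import *
v=np.load('pose.npy')
for n,p in dict(gate=(-43,16,84),bay=(-54,-60,8),mouth=(-18,-60,8),y45=(60,45,8),y0=(60,0,8),pod=(-45,232,79)).items(): print(n,(T(v,p)*1000).round(1))
print((back(load('top'),(346.8,175.9),.09)*1000).round(),(back(load('top'),(265.7,179.5),.088)*1000).round())
E
```

```text
t: 0.93
tool_pos: [0.3203, 0.2794, 0.2983]
orientation: [1.883, 2.515, -0.0]
force: [1.2, 0.6, 0.4]
opening: 0.0931
gripper_force: 0.0
gate [[514.  -89.8  84. ]]
bay [[ 503.5 -165.9    8. ]]
mouth [[ 539.5 -165.7    8. ]]
y45 [[616.8 -60.1   8. ]]
y0 [[ 617.1 -105.1    8. ]]
pod [[510.5 126.2  79. ]]
[512. -87.  90.] [479. 125.  88.]
```

```bash
python3 -m inch '[194,-369,0,-106,100, 194,-369,0,-106,100, 194,-369,0,-106,100, 194,-369,0,-106,100, 194,-369,0,-106,100, 194,-369,0,-106,100, 194,-369,0,-106,100, 194,-369,0,-106,100, 194,-369,0,-106,100, 194,-369,0,-106,100]'
python3 -m inch '[0,0,0,-30,100, 0,0,0,-35,100, 0,0,0,-35,100, 0,0,0,-35,100, 0,0,0,-35,100, 0,0,0,-35,100]'
python3 - <<'E'
from h import *
s=robot.read_state();print(s['q'].round(2))
c=snap('top','t1.png');print([(u.round(1),a,(back(c,u,.094)*1000).round()) for u,a in caps(c)])
E
```

```text
t: 1.77
tool_pos: [0.5143, -0.0897, 0.2982]
orientation: [-2.999, -0.936, 0.001]
force: [0.1, 1.2, -0.1]
opening: 0.0928
gripper_force: 0.0
t: 2.27
tool_pos: [0.5138, -0.0876, 0.2981]
orientation: [-3.141, 0.007, 0.002]
force: [-0.2, 0.6, -0.3]
opening: 0.0928
gripper_force: 0.0
[-0.27 -0.1   1.58 -0.    1.67  1.31]
[(array([181.7, 107.4]), np.int32(45), array([654., 374.,  94.])), (array([293. , 179.6]), np.int32(80), array([485.,  53.,  94.])), (array([323., 187.]), np.int32(77), array([474., -26.,  94.])), (array([186.9, 268.8]), np.int32(90), array([225., 299.,  94.])), (array([233.9, 271.2]), np.int32(120), array([232., 180.,  94.]))]
```

```bash
python3 -m inch '[0,-2,-40,0,100, 0,-2,-80,0,100, 0,-2,-120,0,100, 0,-2,-160,0,100, 0,-2,-190,0,100, 0,-2,-215,0,60, 0,-2,-229,0,60, 0,-2,-229,0,60, 0,-2,-229,0,0, 0,-2,-229,0,0]'
python3 -m inch '[0,0,0,0,0, 0,0,0,0,0, 0,0,0,0,0, 0,0,0,0,0, 0,0,0,0,0, 0,0,0,0,0]'
```

```text
t: 3.15
tool_pos: [0.5149, -0.0897, 0.071]
orientation: [3.141, 0.004, 0.003]
force: [0.7, -0.7, 0.8]
opening: 0.0642
gripper_force: 0.0
t: 3.65
tool_pos: [0.5141, -0.0896, 0.0698]
orientation: [3.142, 0.002, 0.001]
force: [-0.8, -0.3, -0.5]
opening: 0.0245
gripper_force: 0.0
```

```bash
python3 -m inch '[0,0,0,0,0, 0,0,0,0,0, 0,0,0,0,0, 0,0,0,0,0]'
python3 -m inch '[-10,0,0,0,0, -20,0,0,0,0, -30,0,0,0,0, -40,0,0,0,0, -46,0,0,0,0, -50,0,0,0,0, -52,0,0,0,0, -52,0,0,0,0]'
```

```text
t: 3.98
tool_pos: [0.514, -0.0892, 0.0696]
orientation: [-3.141, -0.002, 0.0]
force: [-1.0, 2.6, 2.2]
opening: 0.016
gripper_force: 25.0
t: 4.65
tool_pos: [0.464, -0.0899, 0.0703]
orientation: [3.141, 0.001, 0.008]
force: [10.3, -1.3, -6.2]
opening: 0.0158
gripper_force: 25.0
```

```bash
python3 -m inch '[0,0,0,0,40, 0,0,0,0,40, 0,0,0,0,40, 0,0,0,0,40, 0,0,40,0,55, 0,0,80,0,55, 0,0,120,0,55, 0,60,140,0,55, 0,90,140,0,55]'
python3 - <<'E'
from h import *
for n in('top','side'):
    c=snap(n,n+'2.png');print(n,[(u.round(1),a,(back(c,u,.094)*1000).round()) for u,a in caps(c)])
a=cv2.imread('pics/side2.png')[150:330,210:450]
cv2.imwrite('pics/s2c.png',cv2.resize(a,None,fx=3.2,fy=3.2,interpolation=cv2.INTER_CUBIC))
E
```

```text
t: 5.4
tool_pos: [0.4641, -0.0099, 0.2129]
orientation: [3.14, -0.006, 0.011]
force: [1.0, 0.4, -0.3]
opening: 0.0509
gripper_force: 0.0
top [(array([181.6, 107.4]), np.int32(42), array([654., 374.,  94.])), (array([293.1, 181.5]), np.int32(43), array([480.,  53.,  94.])), (array([323.1, 187.1]), np.int32(79), array([474., -27.,  94.])), (array([358. , 210.5]), np.int32(51), array([ 421., -122.,   94.])), (array([388.6, 216.8]), np.int32(47), array([ 413., -201.,   94.])), (array([187. , 268.9]), np.int32(87), array([225., 299.,  94.])), (array([233.8, 271.1]), np.int32(118), array([232., 180.,  94.]))]
side [(array([135.4, 195.6]), np.int32(50), array([233., 308.,  94.])), (array([271.1, 203.4]), np.int32(67), array([484.,  52.,  94.])), (array([161.1, 219.7]), np.int32(120), array([240., 196.,  94.])), (array([289.2, 223.2]), np.int32(62), array([475., -25.,  94.]))]
```

View pics/s2c.png

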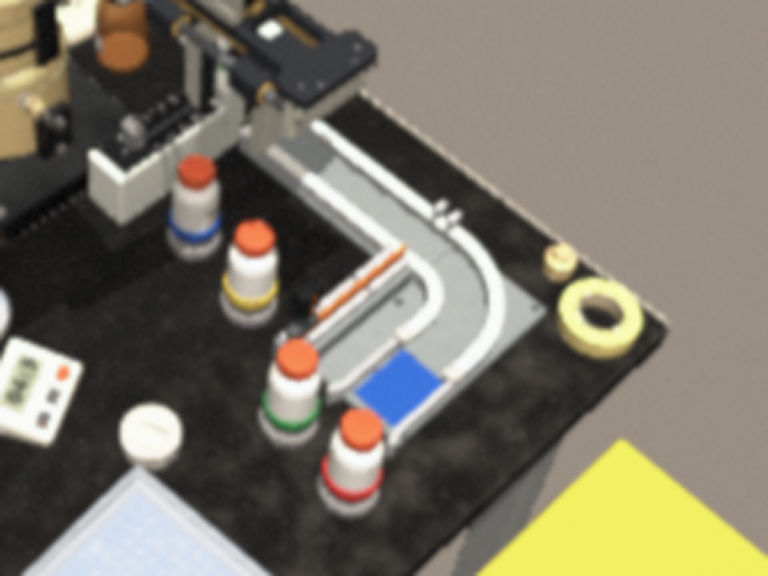

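The crop shows the gate drawn out with the lane clear, and all four carriers upright. Green's cap is at full-image (303,262) and red's at (323,284).

```bash
cat >> h.py <<'E'
def caps(c):
    h=cv2.cvtColor(c['image'],cv2.COLOR_BGR2HSV)
    m=(((h[...,0]<16)|(h[...,0]>176))&(h[...,1]>130)&(h[...,2]>90)).astype(np.uint8)
    n,l,s,ce=cv2.connectedComponentsWithStats(m); return [(ce[i],s[i,4]) for i in range(1,n) if s[i,4]>40]
def where(*ns):
    for n in ns:
        c=snap(n,'tmp_%s.png'%n)
        for u,a in caps(c):
            b=back(c,u,.094)*1000
            if 350<b[0]<700 and -260<b[1]<160: print(n,u.round(),a,b[:2].round())
E
python3 - <<'E'
from h import *
where('top','side')
c=load('side')
for u in((302.8,261.9),(323.1,284.4)):print(back(c,u,.094)*1000)
E
```

```text
top [323. 187.] 96 [473. -27.]
top [387. 217.] 105 [ 413. -198.]
side [271. 203.] 91 [485.  52.]
side [289. 224.] 118 [474. -26.]
side [322. 239.] 48 [ 500. -112.]
side [302. 262.] 119 [ 420. -126.]
side [322. 284.] 134 [ 412. -197.]
side [318. 301.] 55 [ 373. -221.]
[ 419.95762615 -127.55652643   94.        ]
[ 412.22439647 -199.43834681   94.        ]
```

```bash
python3 -m inch '[-15,-40,0,0,55, -30,-80,0,0,55, -44,-117,0,0,55, -44,-117,-40,0,55, -44,-117,-80,0,55, -44,-117,-115,0,55, -44,-117,-145,0,55, -44,-117,-165,0,55, -44,-117,-173,0,55, -44,-117,-173,0,55]'
python3 -m inch '[0,0,0,0,0, 0,0,0,0,0, 0,0,0,0,0, 0,0,0,0,0, 0,0,0,0,0]' 25
```

```text
t: 6.43
tool_pos: [0.4153, -0.1257, 0.0327]
orientation: [-3.14, 0.001, 0.008]
force: [0.7, 0.4, 0.0]
opening: 0.0511
gripper_force: 0.0
t: 6.85
tool_pos: [0.4195, -0.1265, 0.0372]
orientation: [3.14, 0.002, 0.005]
force: [-1.0, -1.6, 7.1]
opening: 0.0377
gripper_force: 25.0
```

```bash
python3 -m inch '[0,0,20,0,0, 0,0,45,0,0, 0,0,70,0,0, 0,0,70,0,0, 0,0,70,0,0]'
python3 - <<'E'
from h import *
for n in('top','side'):
    c=dict(load(n),image=cv2.imread('pics/%s0.png'%n));h=cv2.cvtColor(c['image'],cv2.COLOR_BGR2HSV)
    m=((h[...,0]>100)&(h[...,0]<125)&(h[...,1]>140)&(h[...,2]>110)).astype(np.uint8)
    k,l,s,ce=cv2.connectedComponentsWithStats(m)
    for i in range(1,k):
        b=back(c,ce[i],.008)*1000
        if s[i,4]>80 and b[1]<-100: 
            ys,xs=np.where(l==i);hull=cv2.minAreaRect(np.c_[xs,ys].astype(np.float32))
            print(n,ce[i],s[i,4],b[:2].round(1),[(back(c,q,.008)*1000)[:2].round(1).tolist() for q in cv2.boxPoints(hull)])
    print(proj(c,T(np.load('pose.npy'),[(-54,-60,8)])))
where('side')
E
```

```text
t: 7.27
tool_pos: [0.4193, -0.1261, 0.1067]
orientation: [3.14, 0.002, 0.006]
force: [0.8, -0.6, -3.6]
opening: 0.0375
gripper_force: 25.0
top [369.40189873 188.60759494] 316 [ 503.8 -165.9] [[532.2, -143.3], [536.7, -185.3], [476.3, -188.8], [471.8, -147.1]]
[[369.40087404 188.70175382]]
side [334.05016722 270.7826087 ] 299 [ 503.9 -164.2] [[476.5, -146.8], [533.8, -142.1], [530.3, -182.4], [474.1, -186.1]]
[[334.43923937 271.30846017]]
side [270. 202.] 58 [485.  57.]
side [322. 284.] 137 [ 412. -197.]
side [318. 301.] 55 [ 373. -221.]
```

```bash
python3 -m inch '[25,-12,0,0,0, 55,-25,0,0,0, 84,-39,0,0,0, 84,-39,0,0,0, 84,-39,-20,0,0, 84,-39,-35,0,0, 84,-39,-45,0,0, 84,-39,-50,0,0, 84,-39,-50,0,0]'
```

```text
t: 8.07
tool_pos: [0.5, -0.1638, 0.0529]
orientation: [-3.14, -0.002, 0.006]
force: [-0.7, -0.4, -3.1]
opening: 0.0378
gripper_force: 25.0
```

```bash
python3 -m inch '[0,0,-4,0,0, 0,0,-8,0,0, 0,0,-10,0,0, 0,0,-10,0,0, 0,0,-10,0,0]'
```

```text
t: 8.48
tool_pos: [0.5022, -0.1648, 0.0458]
orientation: [3.141, 0.001, 0.001]
force: [0.5, -0.1, -3.4]
opening: 0.0375
gripper_force: 25.0
```

```bash
python3 -m inch '[0,0,-1,0,0, 0,0,-2,0,0, 0,0,-2,0,0]'; python3 -m inch '[0,0,0,0,70, 0,0,0,0,70, 0,0,0,0,70, 0,0,2,0,70]'
python3 - <<'E'
from h import *
where('side')
E
```

```text
t: 8.73
tool_pos: [0.5035, -0.1654, 0.0453]
orientation: [3.14, 0.002, 0.005]
force: [-0.8, -0.1, 6.4]
opening: 0.0377
gripper_force: 25.0
t: 9.07
tool_pos: [0.5017, -0.1646, 0.0451]
orientation: [-3.141, -0.001, 0.001]
force: [-0.1, -0.0, 0.1]
opening: 0.0598
gripper_force: 0.0
side [271. 203.] 96 [485.  52.]
side [289. 223.] 123 [474. -26.]
side [342. 248.] 43 [ 518. -162.]
side [322. 284.] 134 [ 412. -197.]
side [318. 301.] 56 [ 374. -221.]
```

```bash
python3 -m inch '[-15,0,0,0,70, -35,0,0,0,70, -48,0,0,0,70, -48,0,0,0,0, -48,0,0,0,0, -48,0,0,0,0, -48,0,0,0,0, -48,0,-13,0,0, -48,0,-13,0,0, -48,0,-13,0,0]'
python3 - <<'E'
from h import *
v=np.load('pose.npy');v[0]=.5575;v[1]=-.1052
for th in range(-90,1,9):
    t=np.radians(th);p=np.array([60*np.cos(t)+29*np.sin(t),60*np.sin(t)-29*np.cos(t),0]);print(th+90,(T(v,p)*1000)[0,:2].round())
print((T(v,[(60,31,0),(60,16,0)])*1000).round())
s=robot.read_state();print(s['tool_pos'].round(4),s['orientation'],s['opening'])
E
```

```text
t: 9.95
tool_pos: [0.4537, -0.1643, 0.0318]
orientation: [-3.141, -0.002, 0.002]
force: [-0.3, 0.3, -0.5]
opening: 0.023
gripper_force: 0.0
0 [ 529. -165.]
9 [ 539. -169.]
18 [ 549. -171.]
27 [ 559. -172.]
36 [ 570. -171.]
45 [ 580. -168.]
54 [ 589. -164.]
63 [ 598. -158.]
72 [ 606. -151.]
81 [ 612. -143.]
90 [ 618. -134.]
[[617. -74.   0.]
 [617. -89.   0.]]
[ 0.4537 -0.1643  0.0318] [-3.14077829e+00 -1.88115556e-03  2.48501218e-03] 0.02298793891916356
```

```bash
python3 -m inch '[4,0,0,0,0, 8,0,0,0,0, 12,0,0,0,0, 18,0,0,0,0, 26,0,0,0,0, 36,0,0,0,0, 46,0,0,0,0, 56,0,0,0,0, 66,0,0,0,0, 74,0,0,0,0]'
python3 - <<'E'
from h import *
where('top','side')
E
```

```text
t: 10.78
tool_pos: [0.5294, -0.1647, 0.0325]
orientation: [3.141, 0.002, 0.001]
force: [-1.0, 0.1, 0.4]
opening: 0.0006
gripper_force: 0.4
top [293. 180.] 97 [485.  53.]
top [323. 187.] 99 [473. -27.]
side [271. 203.] 95 [485.  52.]
side [289. 224.] 113 [473. -27.]
side [319. 242.] 41 [ 490. -112.]
side [322. 284.] 134 [ 412. -197.]
side [318. 301.] 55 [ 373. -221.]
```

```bash
python3 -m inch '[5,-2,0,5,0, 10,-4,0,9,0, 15,-5,0,14,0, 20,-6,0,18,0, 25,-7,0,23,0, 30,-7,0,27,0, 35,-7,0,32,0, 41,-6,0,36,0, 46,-5,0,41,0, 51,-3,0,45,0]'
```

```text
t: 11.72
tool_pos: [0.5789, -0.1678, 0.0322]
orientation: [-2.899, -1.21, 0.001]
force: [-0.7, 0.1, -0.0]
opening: 0.0005
gripper_force: 0.2
```

```bash
python3 -m inch '[5,2,0,5,0, 9,4,0,9,0, 14,7,0,14,0, 18,10,0,18,0, 22,13,0,23,0, 26,17,0,27,0, 29,21,0,32,0, 32,25,0,36,0, 35,30,0,41,0, 38,34,0,45,0]'
```

```text
t: 12.55
tool_pos: [0.6168, -0.1335, 0.0322]
orientation: [-2.215, -2.227, 0.001]
force: [0.2, -0.7, -0.7]
opening: 0.0006
gripper_force: 0.2
```

```bash
python3 -m inch '[0,6,0,0,0, 0,12,0,0,0, 0,18,0,0,0, 0,25,0,0,0, 0,32,0,0,0, 0,39,0,0,0, 0,46,0,0,0, 0,53,0,0,0, 0,60,0,0,0, 0,60,0,0,0]'
python3 - <<'E'
from h import *
where('top','side')
a=cv2.imread('pics/tmp_top.png')[90:250,230:430];b=cv2.imread('pics/tmp_side.png')[130:290,220:420]
cv2.imwrite('pics/p8.png',cv2.resize(np.hstack([a,b]),None,fx=2,fy=2,interpolation=cv2.INTER_CUBIC))
E
```

```text
t: 13.38
tool_pos: [0.6169, -0.072, 0.0323]
orientation: [-2.219, -2.223, -0.0]
force: [-0.7, -0.1, 0.8]
opening: 0.0007
gripper_force: 0.0
top [293. 180.] 93 [485.  53.]
top [390. 216.] 41 [ 415. -206.]
side [271. 203.] 95 [485.  52.]
side [289. 224.] 118 [474. -26.]
side [322. 238.] 52 [ 503. -112.]
side [322. 284.] 133 [ 412. -197.]
side [318. 301.] 55 [ 373. -221.]
```

View pics/p8.png

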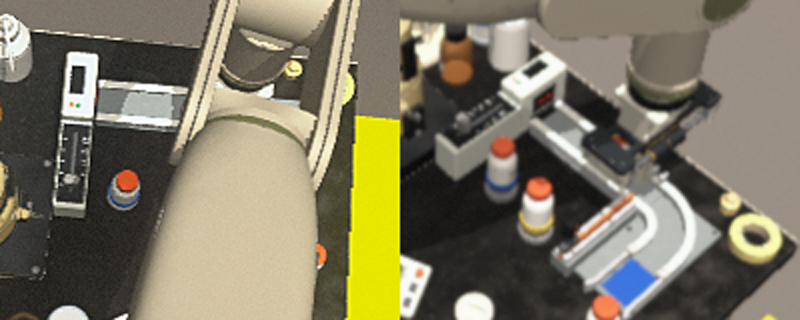

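The hand is behind the carrier at the gate (right half, about (640,170)) and hides it. I'll rise, check, and go on to red.

```bash
python3 -m inch '[0,-6,0,0,0, 0,-6,40,0,0, 0,-6,80,0,70, 0,-6,120,0,70, -30,-25,150,-7,70, -65,-45,150,-14,70, -100,-70,150,-21,70, -140,-95,150,-28,70, -175,-110,150,-35,70, -205,-125,150,-42,70]'
python3 -m inch '[0,0,0,-7,70, 0,0,0,-14,70, 0,0,0,-21,70, 0,0,0,-28,70, 0,0,0,-35,70, 0,0,0,-42,70, 0,0,0,-48,70, 0,0,0,-48,70]'
python3 - <<'E'
from h import *
where('top','side')
E
```

```text
t: 14.32
tool_pos: [0.4099, -0.2, 0.1824]
orientation: [2.873, 1.269, -0.0]
force: [-0.4, -1.6, 0.4]
opening: 0.0495
gripper_force: 0.0
t: 14.98
tool_pos: [0.4118, -0.1994, 0.1826]
orientation: [3.141, -0.008, 0.0]
force: [0.8, -0.3, -0.1]
opening: 0.0652
gripper_force: 0.0
top [332. 135.] 100 [618. -39.]
top [345. 166.] 48 [537. -79.]
top [293. 180.] 97 [485.  53.]
top [323. 187.] 98 [473. -27.]
side [271. 203.] 97 [485.  52.]
side [288. 224.] 91 [471. -26.]
side [322. 284.] 135 [ 412. -197.]
side [318. 301.] 56 [ 373. -221.]
```

```bash
python3 -m inch '[0,2,-40,0,70, 0,2,-80,0,70, 0,2,-115,0,70, 0,2,-135,0,70, 0,2,-143,0,70, 0,2,-143,0,70, 0,2,-143,0,70, 0,2,-143,0,0, 0,2,-143,0,0, 0,2,-143,0,0]'
python3 -m inch '[0,0,0,0,0, 0,0,0,0,0, 0,0,20,0,0, 0,0,45,0,0, 0,0,70,0,0, 0,0,70,0,0, 0,0,70,0,0]'
```

```text
t: 15.92
tool_pos: [0.4133, -0.1975, 0.0411]
orientation: [3.14, 0.002, 0.004]
force: [0.3, -0.4, -0.3]
opening: 0.0495
gripper_force: 0.0
t: 16.5
tool_pos: [0.413, -0.1973, 0.1106]
orientation: [3.14, 0.002, 0.004]
force: [0.3, 0.3, -3.7]
opening: 0.0374
gripper_force: 25.0
```

```bash
python3 -m inch '[25,10,0,0,0, 55,20,0,0,0, 90,32,0,0,0, 90,32,0,0,0, 90,32,-15,0,0, 90,32,-30,0,0, 90,32,-42,0,0, 90,32,-48,0,0, 90,32,-48,0,0]'
python3 -m inch '[0,0,-4,0,0, 0,0,-8,0,0, 0,0,-11,0,0, 0,0,-13,0,0, 0,0,-14,0,0, 0,0,-14,0,0]'
```

```text
t: 17.25
tool_pos: [0.4997, -0.1638, 0.0583]
orientation: [-3.139, -0.001, 0.008]
force: [-0.3, -0.2, -3.3]
opening: 0.0379
gripper_force: 25.0
t: 17.75
tool_pos: [0.5028, -0.1651, 0.0483]
orientation: [3.141, 0.001, 0.003]
force: [0.6, 0.0, 1.9]
opening: 0.038
gripper_force: 25.0
```

Seated. I'll release it, back off, close, lower and push. This is the same run as for green.

```bash
python3 -m inch '[0,0,0,0,70, 0,0,0,0,70, 0,0,0,0,70, 0,0,1,0,70, -15,0,2,0,70, -35,0,2,0,70, -48,0,2,0,70, -48,0,2,0,0, -48,0,2,0,0, -48,0,2,0,0]'
python3 -m inch '[0,0,0,0,0, 0,0,0,0,0, 0,0,-8,0,0, 0,0,-16,0,0, 0,0,-16,0,0, 0,0,-16,0,0, 0,0,-16,0,0]'
python3 - <<'E'
from h import *
where('top','side')
E
```

```text
t: 18.58
tool_pos: [0.4548, -0.1649, 0.0498]
orientation: [3.141, 0.001, 0.002]
force: [-0.2, -0.4, 0.0]
opening: 0.0495
gripper_force: 0.0
t: 19.17
tool_pos: [0.4537, -0.1645, 0.033]
orientation: [-3.141, -0.002, 0.001]
force: [-0.7, 0.3, -0.1]
opening: 0.0032
gripper_force: 0.0
top [332. 135.] 101 [618. -39.]
top [345. 166.] 47 [537. -79.]
top [293. 180.] 97 [485.  53.]
top [323. 187.] 98 [473. -27.]
side [289. 223.] 109 [474. -25.]
```

```bash
python3 -m inch '[6,0,0,0,0, 14,0,0,0,0, 22,0,0,0,0, 30,0,0,0,0, 38,0,0,0,0, 46,0,0,0,0, 54,0,0,0,0, 62,0,0,0,0, 69,0,0,0,0, 75,0,0,0,0]'
python3 -m inch '[5,-2,0,5,0, 10,-4,0,9,0, 15,-5,0,14,0, 20,-6,0,18,0, 25,-7,0,23,0, 30,-7,0,27,0, 35,-7,0,32,0, 41,-6,0,36,0, 46,-5,0,41,0, 51,-3,0,45,0]'
```

```text
t: 20.1
tool_pos: [0.5298, -0.1647, 0.0333]
orientation: [-3.142, -0.002, -0.0]
force: [-0.7, 0.2, 0.4]
opening: 0.0005
gripper_force: 0.2
t: 20.93
tool_pos: [0.5805, -0.1678, 0.0333]
orientation: [2.899, 1.21, -0.0]
force: [-0.2, 0.1, 0.0]
opening: 0.0005
gripper_force: 0.2
```

```bash
python3 -m inch '[5,2,0,5,0, 9,4,0,9,0, 14,7,0,14,0, 18,10,0,18,0, 22,13,0,23,0, 26,17,0,27,0, 29,21,0,32,0, 32,25,0,36,0, 35,30,0,41,0, 38,34,0,45,0]'
```

```text
t: 21.77
tool_pos: [0.6184, -0.1335, 0.0332]
orientation: [-2.215, -2.227, 0.0]
force: [-0.3, -0.5, 0.1]
opening: 0.0005
gripper_force: 0.2
```

```bash
python3 -m inch '[0,6,0,0,0, 0,12,0,0,0, 0,18,0,0,0, 0,25,0,0,0, 0,32,0,0,0, 0,39,0,0,0, 0,46,0,0,0, 0,53,0,0,0, 0,60,0,0,0, 0,60,0,0,0]'
python3 -m inch '[0,-6,0,0,0, 0,-6,40,0,0, 0,-6,80,0,70, 0,-6,120,0,70, -25,-6,150,-7,70, -55,0,150,-14,70, -85,10,150,-21,70, -115,20,150,-28,70, -140,30,150,-35,70, -143,46,150,-42,70]'
python3 -m inch '[0,0,0,-7,70, 0,0,0,-14,70, 0,0,0,-21,70, 0,0,0,-28,70, 0,0,0,-35,70, 0,0,0,-42,70, 0,0,0,-48,70, 0,0,0,-48,70]'
python3 - <<'E'
from h import *
where('top','side')
E
```

```text
t: 22.6
tool_pos: [0.6179, -0.072, 0.0333]
orientation: [-2.219, -2.223, -0.0]
force: [-0.0, -0.5, -0.2]
opening: 0.0009
gripper_force: 0.0
t: 23.43
tool_pos: [0.4717, -0.0285, 0.183]
orientation: [-2.874, -1.268, 0.003]
force: [-0.0, 0.3, 0.3]
opening: 0.0491
gripper_force: 0.0
t: 24.1
tool_pos: [0.475, -0.0283, 0.1835]
orientation: [3.141, -0.007, 0.0]
force: [-0.2, -1.2, 0.0]
opening: 0.0647
gripper_force: 0.0
top [313. 133.] 65 [618.  11.]
top [293. 181.] 76 [482.  55.]
top [323. 187.] 98 [473. -27.]
side [333. 196.] 89 [622. -38.]
side [271. 203.] 94 [485.  52.]
side [289. 223.] 123 [474. -26.]
side [322. 239.] 48 [ 500. -112.]
```

```bash
python3 -m inch '[-1,2,-40,0,55, -1,2,-75,0,55, -1,2,-105,0,55, -1,2,-130,0,55, -1,2,-143,0,55, -1,2,-143,0,55, -1,2,-143,0,55, -1,2,-143,0,0, -1,2,-143,0,0, -1,2,-143,0,0]'
python3 -m inch '[0,0,0,0,0, 0,0,0,0,0, 0,0,20,0,0, 0,0,50,0,0, 0,0,90,0,0, 0,0,125,0,0, 0,0,125,0,0, 0,0,125,0,0]'
```

```text
t: 25.03
tool_pos: [0.4755, -0.026, 0.0421]
orientation: [3.141, 0.002, 0.005]
force: [0.5, -0.3, 3.1]
opening: 0.0378
gripper_force: 25.0
t: 25.7
tool_pos: [0.4759, -0.026, 0.1683]
orientation: [3.141, 0.002, 0.009]
force: [0.0, -0.6, -3.7]
opening: 0.0378
gripper_force: 25.0
```

```bash
python3 -m inch '[7,-35,0,0,0, 14,-70,0,0,0, 21,-105,0,0,0, 28,-139,0,0,0, 28,-139,0,0,0, 28,-139,-35,0,0, 28,-139,-65,0,0, 28,-139,-90,0,0, 28,-139,-107,0,0, 28,-139,-107,0,0]'
python3 -m inch '[0,0,-4,0,0, 0,0,-8,0,0, 0,0,-11,0,0, 0,0,-13,0,0, 0,0,-13,0,0, 0,0,-13,0,0]'
```

```text
t: 26.53
tool_pos: [0.4974, -0.1635, 0.0519]
orientation: [-3.139, -0.002, 0.015]
force: [-0.9, -1.4, -1.9]
opening: 0.0378
gripper_force: 25.0
t: 27.03
tool_pos: [0.5057, -0.1659, 0.0499]
orientation: [3.139, 0.002, 0.012]
force: [-0.7, 1.0, 16.7]
opening: 0.0375
gripper_force: 25.0
```

```bash
python3 -m inch '[0,0,1,0,0, 0,0,2,0,0, 0,0,2,0,70, 0,0,2,0,70, 0,0,2,0,70, -15,0,2,0,70, -35,0,2,0,70, -50,0,2,0,70, -50,0,2,0,0, -50,0,2,0,0]'
python3 -m inch '[0,0,0,0,0, 0,0,0,0,0, 0,0,0,0,0, 0,0,-8,0,0, 0,0,-17,0,0, 0,0,-17,0,0, 0,0,-17,0,0, 0,0,-17,0,0]'
python3 - <<'E'
from h import *
where('top','side')
E
```

```text
t: 27.87
tool_pos: [0.4516, -0.1646, 0.0471]
orientation: [-3.141, -0.0, 0.0]
force: [0.5, -0.2, 0.5]
opening: 0.0561
gripper_force: 0.0
t: 28.53
tool_pos: [0.4517, -0.1645, 0.0299]
orientation: [-3.141, -0.002, 0.001]
force: [0.3, -1.0, 0.2]
opening: 0.0035
gripper_force: 0.0
top [315. 134.] 100 [618.   7.]
top [332. 135.] 102 [618. -39.]
top [345. 166.] 49 [537. -80.]
top [293. 180.] 97 [485.  53.]
```

```bash
python3 -m inch '[6,0,2,0,0, 14,0,2,0,0, 22,0,2,0,0, 30,0,2,0,0, 38,0,2,0,0, 46,0,2,0,0, 54,0,2,0,0, 62,0,2,0,0, 70,0,2,0,0, 77,0,2,0,0]'
python3 -m inch '[5,-2,0,5,0, 10,-4,0,9,0, 15,-5,0,14,0, 20,-6,0,18,0, 25,-7,0,23,0, 30,-7,0,27,0, 35,-7,0,32,0, 41,-6,0,36,0, 46,-5,0,41,0, 51,-3,0,45,0]'
```

```text
t: 29.47
tool_pos: [0.5299, -0.1647, 0.0323]
orientation: [-3.142, -0.002, 0.0]
force: [-0.7, -0.4, 0.1]
opening: 0.0007
gripper_force: 0.2
t: 30.3
tool_pos: [0.5806, -0.1678, 0.0323]
orientation: [2.899, 1.21, -0.0]
force: [-0.1, 0.2, 0.7]
opening: 0.0003
gripper_force: 0.2
```

```bash
python3 -m inch '[5,2,0,5,0, 9,4,0,9,0, 14,7,0,14,0, 18,10,0,18,0, 22,13,0,23,0, 26,17,0,27,0, 29,21,0,32,0, 32,25,0,36,0, 35,30,0,41,0, 38,34,0,45,0]'
python3 -m inch '[0,6,0,0,0, 0,12,0,0,0, 0,18,0,0,0, 0,25,0,0,0, 0,32,0,0,0, 0,39,0,0,0, 0,46,0,0,0, 0,53,0,0,0, 0,60,0,0,0, 0,60,0,0,0]'
```

```text
t: 31.13
tool_pos: [0.6185, -0.1334, 0.0323]
orientation: [-2.215, -2.227, 0.0]
force: [0.4, -0.8, 0.8]
opening: 0.0005
gripper_force: 0.2
t: 31.97
tool_pos: [0.6179, -0.072, 0.0323]
orientation: [-2.219, -2.223, -0.001]
force: [0.1, 0.3, 0.1]
opening: 0.0003
gripper_force: 0.0
```

```bash
python3 -m inch '[0,-6,0,0,0, 0,-6,40,0,0, 0,-6,80,0,70, 0,-6,120,0,70, -25,15,150,-7,70, -55,40,150,-14,70, -85,65,150,-21,70, -110,90,150,-28,70, -132,110,150,-35,70, -132,126,150,-42,70]'
python3 -m inch '[0,0,0,-7,70, 0,0,0,-14,70, 0,0,0,-21,70, 0,0,0,-28,70, 0,0,0,-35,70, 0,0,0,-42,70, 0,0,0,-48,70, 0,0,0,-48,70]'
python3 - <<'E'
from h import *
where('top','side')
E
```

```text
t: 32.8
tool_pos: [0.4827, 0.0531, 0.1821]
orientation: [-2.872, -1.27, 0.002]
force: [-0.5, 0.3, 0.5]
opening: 0.0493
gripper_force: 0.0
t: 33.47
tool_pos: [0.4861, 0.0517, 0.1825]
orientation: [3.141, -0.007, 0.0]
force: [0.7, 0.6, 0.0]
opening: 0.0652
gripper_force: 0.0
top [293. 180.] 98 [485.  53.]
side [307. 176.] 92 [622.  57.]
side [319. 185.] 106 [623.  12.]
side [332. 195.] 115 [623. -34.]
side [271. 203.] 98 [485.  52.]
side [322. 239.] 48 [ 500. -112.]
```

```bash
python3 -m inch '[-1,1,-40,0,55, -1,1,-75,0,55, -1,1,-105,0,55, -1,1,-130,0,55, -1,1,-143,0,55, -1,1,-143,0,55, -1,1,-143,0,55, -1,1,-143,0,0, -1,1,-143,0,0, -1,1,-143,0,0]'
python3 -m inch '[0,0,0,0,0, 0,0,0,0,0, 0,0,20,0,0, 0,0,50,0,0, 0,0,90,0,0, 0,0,125,0,0, 0,0,125,0,0, 0,0,125,0,0]'
```

```text
t: 34.4
tool_pos: [0.4865, 0.0533, 0.0411]
orientation: [3.142, 0.002, 0.005]
force: [0.2, -0.6, 3.1]
opening: 0.0378
gripper_force: 25.0
t: 35.07
tool_pos: [0.4868, 0.0533, 0.1671]
orientation: [-3.142, -0.002, -0.009]
force: [-0.6, 0.2, -3.8]
opening: 0.0378
gripper_force: 25.0
```

```bash
python3 -m inch '[3,-35,0,0,0, 6,-75,0,0,0, 10,-115,0,0,0, 14,-155,0,0,0, 17,-190,0,0,0, 17,-210,0,0,0, 17,-218,0,0,0, 17,-218,0,0,0, 17,-218,-35,0,0, 17,-218,-65,0,0]'
python3 -m inch '[0,0,-20,0,0, 0,0,-35,0,0, 0,0,-42,0,0, 0,0,-47,0,0, 0,0,-50,0,0, 0,0,-52,0,0, 0,0,-52,0,0]'
```

```text
t: 35.9
tool_pos: [0.503, -0.1638, 0.0991]
orientation: [3.141, 0.002, 0.004]
force: [-0.8, -0.2, -5.0]
opening: 0.0377
gripper_force: 25.0
t: 36.48
tool_pos: [0.5015, -0.1636, 0.0467]
orientation: [-3.141, -0.003, 0.002]
force: [-0.7, 0.2, -3.5]
opening: 0.038
gripper_force: 25.0
```

```bash
python3 -m inch '[0,0,0,0,0, 0,0,0,0,0, 0,0,0,0,0]'
python3 - <<'E'
from h import *
where('top','side')
a=cv2.imread('pics/tmp_side.png')[140:300,240:420]
cv2.imwrite('pics/p9.png',cv2.resize(a,None,fx=3.5,fy=3.5,interpolation=cv2.INTER_CUBIC))
E
```

```text
t: 36.73
tool_pos: [0.5018, -0.1644, 0.0473]
orientation: [-3.141, -0.002, 0.001]
force: [-1.2, -0.4, -4.2]
opening: 0.0378
gripper_force: 25.0
top [298. 131.] 95 [620.  53.]
top [315. 134.] 100 [618.   7.]
top [332. 135.] 104 [618. -40.]
side [335. 252.] 42 [ 497. -160.]
```

View pics/p9.png

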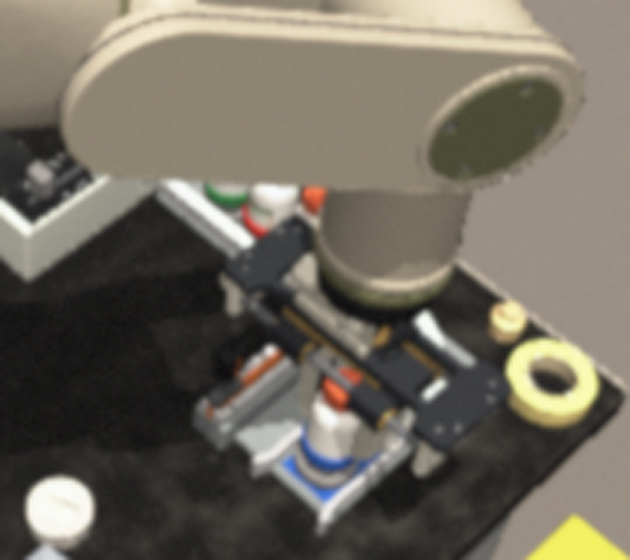

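The blue carrier hangs upright in the bay at crop (330,440). I'll lower it until it touches.

```bash
python3 -m inch '[0,0,-1,0,0, 0,0,-2,0,0, 0,0,-2,0,0, 0,0,-2,0,0]'
```

```text
t: 37.17
tool_pos: [0.5029, -0.1651, 0.0464]
orientation: [3.141, 0.001, 0.003]
force: [-0.2, 0.6, 3.6]
opening: 0.038
gripper_force: 25.0
```

```bash
python3 -m inch '[0,0,0,0,70, 0,0,0,0,70, 0,0,0,0,70, 0,0,1,0,70, -15,0,2,0,70, -35,0,2,0,70, -50,0,2,0,70, -50,0,2,0,0, -50,0,2,0,0, -50,0,2,0,0]'
python3 -m inch '[0,0,0,0,0, 0,0,0,0,0, 0,0,-8,0,0, 0,0,-15,0,0, 0,0,-15,0,0, 0,0,-15,0,0, 0,0,-15,0,0]'
python3 - <<'E'
from h import *
where('top','side')
E
```

```text
t: 38.0
tool_pos: [0.4528, -0.1649, 0.0478]
orientation: [3.141, 0.001, 0.002]
force: [1.2, 0.1, 0.4]
opening: 0.0494
gripper_force: 0.0
t: 38.58
tool_pos: [0.4518, -0.1646, 0.032]
orientation: [-3.141, -0.002, 0.001]
force: [-0.5, -1.3, -0.1]
opening: 0.0035
gripper_force: 0.0
top [298. 131.] 96 [620.  53.]
top [315. 134.] 100 [618.   7.]
top [332. 135.] 104 [618. -40.]
top [345. 166.] 49 [537. -80.]
```

```bash
python3 -m inch '[6,0,0,0,0, 14,0,0,0,0, 22,0,0,0,0, 30,0,0,0,0, 38,0,0,0,0, 46,0,0,0,0, 54,0,0,0,0, 62,0,0,0,0, 70,0,0,0,0, 77,0,0,0,0]'
python3 -m inch '[5,-2,0,5,0, 10,-4,0,9,0, 15,-5,0,14,0, 20,-6,0,18,0, 25,-7,0,23,0, 30,-7,0,27,0, 35,-7,0,32,0, 41,-6,0,36,0, 46,-5,0,41,0, 51,-3,0,45,0]'
```

```text
t: 39.52
tool_pos: [0.5299, -0.1647, 0.0323]
orientation: [-3.142, -0.002, 0.0]
force: [-0.6, -0.7, -0.1]
opening: 0.0002
gripper_force: 0.2
t: 40.35
tool_pos: [0.5806, -0.1678, 0.0323]
orientation: [2.899, 1.21, -0.0]
force: [-1.1, -0.5, 0.1]
opening: 0.0004
gripper_force: 0.3
```

```bash
python3 -m inch '[5,2,0,5,0, 9,4,0,9,0, 14,7,0,14,0, 18,10,0,18,0, 22,13,0,23,0, 26,17,0,27,0, 29,21,0,32,0, 32,25,0,36,0, 35,30,0,41,0, 38,34,0,45,0]'
python3 -m inch '[0,4,0,0,0, 0,8,0,0,0, 0,13,0,0,0, 0,18,0,0,0, 0,23,0,0,0, 0,28,0,0,0, 0,33,0,0,0, 0,37,0,0,0, 0,40,0,0,0, 0,40,0,0,0]'
```

```text
t: 41.18
tool_pos: [0.6185, -0.1335, 0.0323]
orientation: [2.215, 2.227, -0.0]
force: [-0.2, -0.6, 0.8]
opening: 0.0004
gripper_force: 0.3
t: 42.02
tool_pos: [0.6179, -0.0927, 0.0323]
orientation: [-2.219, -2.223, -0.0]
force: [0.0, 0.5, -0.6]
opening: 0.0002
gripper_force: 0.0
```

```bash
python3 -m inch '[0,1,0,0,0, 0,2,0,0,0, 0,3,0,0,0, 0,4,0,0,0, 0,4,0,0,0]'; python3 -m inch '[0,1,0,0,0, 0,2,0,0,0, 0,3,0,0,0, 0,3,0,0,0]'
python3 - <<'E'
from h import *
where('top','side')
E
```

```text
t: 42.43
tool_pos: [0.6179, -0.0897, 0.0323]
orientation: [-2.22, -2.222, 0.0]
force: [-0.1, -0.9, 0.2]
opening: 0.0004
gripper_force: 0.4
t: 42.77
tool_pos: [0.6186, -0.0878, 0.0331]
orientation: [2.219, 2.221, -0.001]
force: [-0.7, -5.8, 2.2]
opening: 0.0007
gripper_force: 3.0
top [288. 130.] 97 [620.  80.]
top [305. 133.] 98 [618.  34.]
top [322. 135.] 99 [618. -12.]
side [301. 171.] 83 [624.  83.]
side [312. 180.] 96 [622.  38.]
side [324. 190.] 111 [622.  -8.]
side [322. 239.] 51 [ 502. -112.]
```

The force is rising, so the chain is against the stop. The cap rows are 46 mm apart, with the foremost at y≈80. Next I'll shut the gate.

```bash
python3 -m inch '[0,-6,0,0,0, 0,-6,40,0,0, 0,-6,80,0,55, 0,-6,120,0,55, -25,-3,130,-7,55, -55,-3,130,-14,55, -85,-3,130,-21,55, -115,-3,130,-28,55, -140,-3,130,-35,55, -154,-3,130,-42,55]'
python3 -m inch '[0,0,0,-7,55, 0,0,0,-14,55, 0,0,0,-21,55, 0,0,0,-28,55, 0,0,0,-35,55, 0,0,0,-42,55, 0,0,0,-48,55, 0,0,0,-48,55, 0,0,0,-48,55]'
python3 - <<'E'
from h import *
where('top','side')
E
```

```text
t: 43.7
tool_pos: [0.4617, -0.0893, 0.162]
orientation: [-2.872, -1.27, 0.001]
force: [0.0, 1.0, -0.1]
opening: 0.0486
gripper_force: 0.0
t: 44.45
tool_pos: [0.464, -0.0895, 0.1624]
orientation: [-3.141, -0.007, 0.0]
force: [0.7, 0.3, 0.0]
opening: 0.051
gripper_force: 0.0
top [288. 130.] 99 [620.  80.]
top [305. 133.] 100 [617.  34.]
top [322. 135.] 97 [618. -12.]
top [340. 136.] 96 [618. -59.]
side [319. 242.] 43 [ 490. -112.]
```

```bash
python3 -m inch '[0,0,-35,0,55, 0,0,-65,0,55, 0,0,-85,0,55, 0,0,-92,0,55, 0,0,-92,0,0, 0,0,-92,0,0, 0,0,-92,0,0, 0,0,-92,0,0, 0,0,-92,0,0, 0,0,-92,0,0]'
python3 -m inch '[0,0,0,0,0, 0,0,0,0,0, 0,0,0,0,0]'
```

```text
t: 45.38
tool_pos: [0.4648, -0.0899, 0.0715]
orientation: [3.141, 0.002, 0.003]
force: [-0.6, 1.5, 2.6]
opening: 0.0158
gripper_force: 22.3
t: 45.63
tool_pos: [0.4648, -0.0899, 0.0714]
orientation: [3.141, 0.002, 0.003]
force: [-0.6, 0.7, 6.3]
opening: 0.0156
gripper_force: 25.0
```

```bash
python3 -m inch '[8,0,0,0,0, 16,0,0,0,0, 24,0,0,0,0, 32,0,0,0,0, 40,0,0,0,0, 46,0,0,0,0, 49,0,0,0,0, 51,0,0,0,0, 51,0,0,0,0, 51,0,0,0,0]'
```

```text
t: 46.47
tool_pos: [0.5152, -0.0892, 0.0713]
orientation: [-3.141, -0.002, 0.0]
force: [-3.8, 3.7, 9.1]
opening: 0.0161
gripper_force: 25.0
```

```bash
python3 -m inch '[1,0,0,0,0, 2,0,0,0,0, 3,0,0,0,0, 3,0,0,0,0]'; python3 -m inch '[1,0,0,0,0, 2,0,0,0,0, 2,0,0,0,0]'
```

```text
t: 46.8
tool_pos: [0.5166, -0.0891, 0.0707]
orientation: [-3.141, -0.002, 0.005]
force: [-10.5, 3.4, 12.0]
opening: 0.0158
gripper_force: 25.0
t: 47.05
tool_pos: [0.5181, -0.0891, 0.0704]
orientation: [-3.14, -0.002, 0.007]
force: [-10.8, 3.5, 10.9]
opening: 0.0163
gripper_force: 25.0
```

```bash
python3 -m inch '[1,0,0,0,0, 2,0,0,0,0, 3,0,0,0,0, 3,0,0,0,0]'; python3 -m inch '[0,0,0,0,40, 0,0,0,0,40, 0,0,0,0,40, 0,0,0,0,40, 0,0,40,0,40, 0,0,80,0,40, -20,40,130,0,40, -30,80,130,0,40, -30,80,130,0,40]'
python3 - <<'E'
from h import *
where('top','side')
a=cv2.imread('pics/tmp_top.png')[110:230,240:400];b=cv2.imread('pics/tmp_side.png')[130:290,220:420]
cv2.imwrite('pics/p10.png',cv2.resize(a,None,fx=5,fy=5,interpolation=cv2.INTER_CUBIC))
cv2.imwrite('pics/p11.png',cv2.resize(b,None,fx=3.7,fy=3.7,interpolation=cv2.INTER_CUBIC))
E
```

```text
t: 47.38
tool_pos: [0.5204, -0.089, 0.0698]
orientation: [-3.14, -0.002, 0.009]
force: [-12.3, 3.5, 9.2]
opening: 0.0158
gripper_force: 25.0
t: 48.13
tool_pos: [0.494, -0.0076, 0.2044]
orientation: [-3.141, -0.001, -0.009]
force: [-0.5, -0.1, 0.0]
opening: 0.0374
gripper_force: 0.0
top [288. 129.] 79 [622.  81.]
top [303. 133.] 51 [618.  40.]
side [324. 190.] 111 [622.  -8.]
side [338. 200.] 118 [623. -55.]
side [337. 226.] 62 [ 557. -111.]
```

View pics/p11.png

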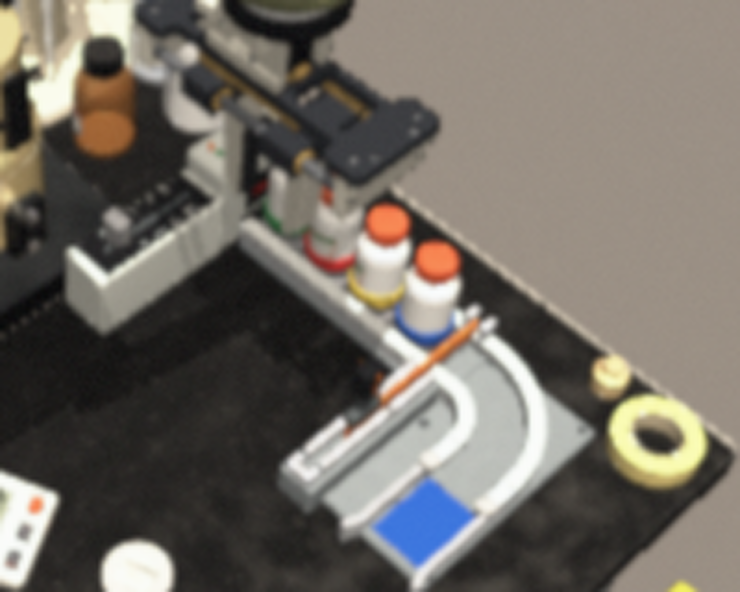

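The side crop shows the orange blade across the lane at (440,355) behind blue. All four stand closed up. Next I'll check the gate against the start picture and measure the batch grip and the bystanders.

Run:
```python
from h import *
c=load('top')
print('wash top',back(c,(235,103),.185)*1000,'amber top',back(c,(223,140),.102)*1000)
s=load('side')
for n in('side0','tmp_side','side2'):
    h=cv2.cvtColor(cv2.imread('pics/%s.png'%n),cv2.COLOR_BGR2HSV)
    m=((h[...,0]>4)&(h[...,0]<18)&(h[...,1]>110)&(h[...,2]>70)).astype(np.uint8)
    m[:,:290]=0;m[:205]=0;m[262:]=0
    ys,xs=np.where(m);P=np.array([back(s,(x,y),.042) for x,y in zip(xs,ys)])*1000
    k=(abs(P[:,1]+89)<9);print(n,k.sum(),np.percentile(P[k,0],[2,50,98]).round())
print('cap side',back(s,(220+118/3.7,130+220/3.7),.091)*1000)
```

```text
wash top [644.76073309 221.52770566 185.        ] amber top [571.3131572  249.47934069 102.        ]
side0 95 [437. 575. 630.]
tmp_side 78 [537. 597. 635.]
side2 86 [437. 510. 579.]
cap side [480.04449233 122.905074    91.        ]
```

View pics/p10.png

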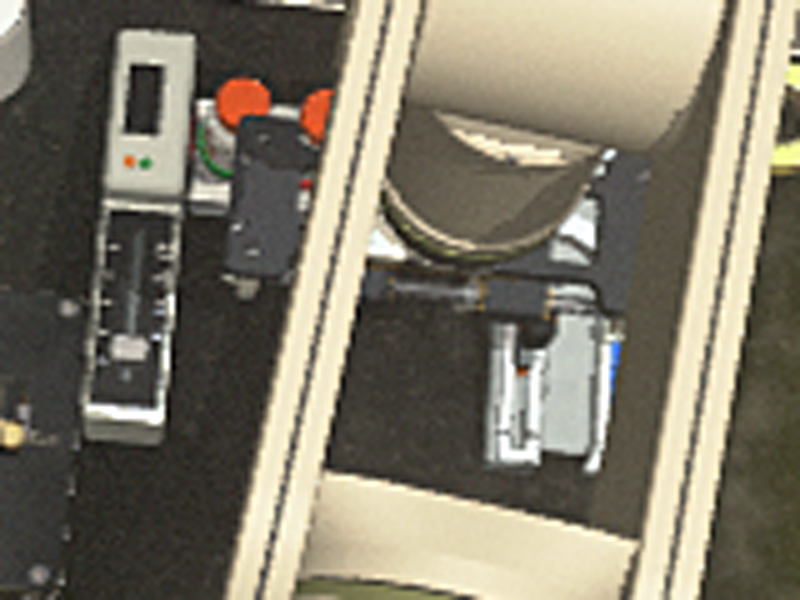

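The top crop shows the cap at (128,348) at the plain end, with the slot free above it. The blade tip is now at x 635 (630 at the start), so the gate is shut. I'll grip the batch cap.

```bash
python3 -m inch '[-5,40,0,0,55, -10,80,0,0,55, -14,115,0,0,55, -14,133,0,0,55, -14,133,-40,0,55, -14,133,-80,0,55, -14,133,-110,0,55, -14,133,-128,0,55, -14,133,-133,0,55, -14,133,-133,0,55]'
python3 -m inch '[0,0,0,0,0, 0,0,0,0,0, 0,0,0,0,0, 0,0,0,0,0, 0,0,0,0,0, 0,0,0,0,0, 0,0,0,0,0]' 15
```

```text
t: 49.07
tool_pos: [0.4775, 0.1225, 0.0652]
orientation: [3.141, 0.001, -0.007]
force: [0.5, 0.2, 0.0]
opening: 0.0514
gripper_force: 0.0
t: 49.65
tool_pos: [0.48, 0.1262, 0.0688]
orientation: [-3.136, -0.002, -0.004]
force: [0.4, 13.9, 1.4]
opening: 0.0199
gripper_force: 15.0
```

```bash
python3 -m inch '[8,0,0,0,0, 16,0,0,0,0, 24,0,0,0,0, 32,0,0,0,0, 40,0,0,0,0, 48,0,0,0,0, 55,0,0,0,0, 60,0,0,0,0, 60,0,0,0,0, 60,0,0,0,0]'
```

```text
t: 50.48
tool_pos: [0.5403, 0.1271, 0.0688]
orientation: [-3.136, -0.003, -0.005]
force: [1.0, 17.6, 0.1]
opening: 0.02
gripper_force: 15.0
```

```bash
python3 -m inch '[1,2,0,0,0, 2,2,0,0,0, 3,2,0,0,0, 3,2,0,0,0]'; python3 -m inch '[1,0,0,0,0, 2,0,0,0,0, 3,0,0,0,0, 3,0,0,0,0]';python3 -m inch '[1,0,0,0,0, 2,0,0,0,0, 3,0,0,0,0, 3,0,0,0,0]'
```

```text
t: 50.82
tool_pos: [0.5428, 0.1273, 0.0687]
orientation: [-3.139, -0.003, -0.003]
force: [-0.8, 9.0, 3.7]
opening: 0.0199
gripper_force: 15.0
t: 51.15
tool_pos: [0.5458, 0.1273, 0.0687]
orientation: [-3.138, -0.002, -0.003]
force: [-0.5, 8.9, 3.4]
opening: 0.02
gripper_force: 15.0
t: 51.48
tool_pos: [0.5465, 0.1274, 0.0685]
orientation: [-3.139, -0.003, 0.005]
force: [-12.0, 8.4, 12.0]
opening: 0.0201
gripper_force: 15.0
```

```bash
python3 -m inch '[-2,0,0,0,0, -4,0,0,0,0, -5,0,0,0,0, -5,0,0,0,0, -5,0,0,0,0]'; python3 -m inch '[0,0,0,0,40, 0,0,0,0,40, 0,0,0,0,40, 0,0,0,0,40, 0,0,40,0,40, 0,0,80,0,40, -40,-10,120,0,40, -80,-20,150,0,40, -120,-30,150,0,40, -120,-30,150,0,40]'
python3 - <<'E'
from h import *
where('top','side')
a=cv2.imread('pics/tmp_top.png')[110:230,240:400];b=cv2.imread('pics/tmp_side.png')[140:290,240:400]
cv2.imwrite('pics/p12.png',cv2.resize(np.hstack([a[:,:130],b[:120]]),None,fx=2.75,fy=2.75,interpolation=cv2.INTER_CUBIC))
E
```

```text
t: 51.9
tool_pos: [0.5438, 0.1273, 0.0687]
orientation: [-3.139, -0.003, -0.004]
force: [-0.1, 9.3, 2.9]
opening: 0.0203
gripper_force: 15.0
t: 52.73
tool_pos: [0.4215, 0.0946, 0.2197]
orientation: [3.141, 0.001, 0.004]
force: [-1.1, -0.9, 0.6]
opening: 0.0375
gripper_force: 0.0
top [340. 136.] 98 [618. -60.]
side [301. 171.] 85 [624.  83.]
side [312. 180.] 100 [622.  39.]
side [324. 190.] 110 [622.  -8.]
side [338. 200.] 118 [623. -55.]
side [337. 226.] 60 [ 557. -111.]
```

View pics/p12.png

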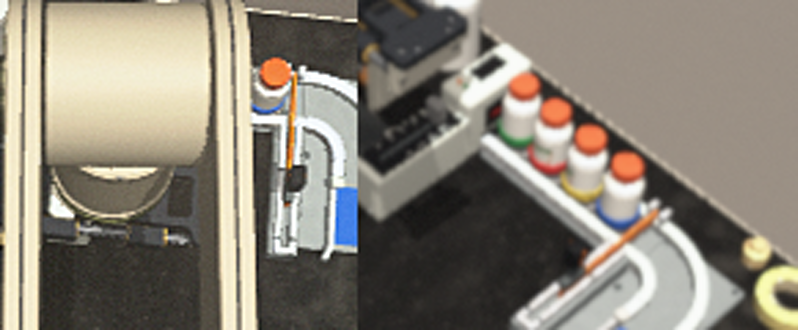

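Four carriers are closed up against the reader, the gate is shut, and the batch slide sits about 3 mm before its end stop (≈0.065). I'm handing in.

```bash
python3 -m inch '[0,0,0,0,40, 0,0,0,0,40, 0,0,0,0,40]'
python3 - <<'E'
from h import *
v=np.load('pose.npy');c=load('side')
print([(back(c,u,.102)*1000)[:2].round() for u in((301,171),(338,200))],(T(v,[(60,183,0),(60,45,0)])*1000).round())
print(job.close_job())
E
```

```text
t: 53.08
tool_pos: [0.4234, 0.0953, 0.2167]
orientation: [3.141, 0.001, -0.002]
force: [0.4, -0.4, -1.0]
opening: 0.0373
gripper_force: 0.0
[array([619.,  77.]), array([617., -59.])] [[616.  78.   0.]
 [617. -60.   0.]]
the job is handed in; nothing more can be done
None
```

I handed the job in at 53 s. By my last camera and force readings, all four carriers stand upright and closed up at the reader's stop, the gate is shut, and the batch slide is on four dots (about 0.065 m). Handing in returned no verdict.

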